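# Fold the retainer and close the vial case

## Task

Close the open vial case for transport using only pushes of the fingers: first fold the upright yellow flap all the way down over the three vials, and only then swing the blue lid over it until it is fully shut, without slamming it. Push the flap and the lid only on their outer sides, so pinch neither of them and keep the fingers off the lid's grey lining and the flap's white pad; leave the vials in their wells and everything else on the bench where it stands.

Things in the scene. Friction and masses are not known exactly. Their poses are not given: they have to be found in the camera images.
- case: grey open tray, 200 (x) x 170 (y) x 76 mm high, 6 mm walls, fixed to the bench. Origin: centre of its underside; z up. Lid hinged along its +y rim, flap inside its -y wall; both hinge axes run along its x. A black handle sticks out of its -x wall, to 122 mm from the centre. Turned by up to 20 degrees; +y stays roughly to the robot's left.
- case_lid (a joint): blue lid, plate 200 x 172 x 8 mm. Hinge axis along the case's x through y = +85, z = 76 mm of the case frame. In rad: 0 = shut (flat on the rim, reaching to y = -89 mm, top face at z = 84 mm), 1.57 = upright, more = leaning outward to +y; stops at 0 and 1.95; starts at 1.3 to 1.85. Friction hinge: stays at any angle; about 1 to 3 N near the free edge moves it.
- lid_edge (a point): middle of the lid's free edge on its plain blue outer face (facing +y when upright, up when shut), 174 mm from the hinge axis; that face lies 8 mm outside the plane of the axis
- lid_lining (a point): middle of the grey lining on the inner face of the lid (184 x 152 x 4 mm), 85 mm from the hinge axis; not to be touched by the fingers
- case_flap (a joint): yellow flap, plate 176 x 88 x 4 mm. Hinge axis along the case's x through y = -72, z = 64 mm of the case frame. In rad: 0 = folded flat towards +y over the vials (reaching to y = +18 mm, top face at z = 68 mm, below the rim), 1.57 = upright, more = leaning to -y; stops at 0 and 1.85; starts at 1.2 to 1.75. Friction hinge: stays at any angle; about 1 N near its free edge moves it.
- flap_edge (a point): middle of the flap's free edge on its plain yellow outer face (facing -y when upright, up when folded), 90 mm from the hinge axis; that face lies 4 mm outside the plane of the axis
- flap_pad (a point): middle of the white pad on the inner face of the flap (168 x 78 x 3 mm), 50 mm from the hinge axis; not to be touched by the fingers
- vial_0: glass sample vial, 23 mm wide, 52 mm high, white cap, standing in a well of the tray at x = -55, y = -34 mm of the case frame, top at z = 58 mm; origin at its underside. Leave it there.
- vial_1: glass sample vial, 23 mm wide, 52 mm high, white cap, yellowish filling, standing in a well of the tray at x = 0, y = -34 mm of the case frame, top at z = 58 mm; origin at its underside. Leave it there.
- vial_2: glass sample vial, 23 mm wide, 52 mm high, blue cap, standing in a well of the tray at x = 55, y = -34 mm of the case frame, top at z = 58 mm; origin at its underside. Leave it there.
- matchbox: matchbox, 37 x 55 x 16 mm, lying beyond the case; origin: centre of its underside. Bystander, to be left alone.
- crucible: white porcelain crucible, 44 mm wide, 36 mm high, standing beyond the case; origin: centre of its underside. Bystander, to be left alone.
- beaker_150: glass beaker, 67 mm wide, 80 mm high, on the robot's right; origin: centre of its underside. Bystander, to be left alone.
- tape_roll: yellowish tape roll, 57 mm wide, 18 mm high, on the robot's right; origin: centre of its underside. Bystander, to be left alone.
- amber_bottle_0: amber bottle with a black cap, 65 mm wide, 125 mm high, at the back left; origin: centre of its underside. Bystander, to be left alone.
- amber_bottle_2: amber bottle with a black cap, 64 mm wide, 120 mm high, at the back; origin: centre of its underside. Bystander, to be left alone.

How it is judged:
By the outcome, as a careful person would: the job done as asked, in the order asked, and still so for the second after the job is handed in, with the robot touching nothing.
It also fails if it takes over 51 s, if anything falls off the work surface, if the arm or the gripper's body presses on something with over 40 N, if the wrist force passes 120 N, or if a joint passes its speed limit or range.

## Robot

A 7-joint arm with a two-finger parallel gripper is mounted at the origin on a cart in front of the work surface, level with it; the furniture and walls round the work are solid. World frame = base frame: x ahead of the robot, y to its left, z up, the work surface at z = 0. Lengths are in m, angles in rad, forces in N, time in s.
With the tool pointing down it reaches from about 0.4 to 0.85 m from the base axis. Payload 10.4 kg.
Tool frame: the origin (TCP) lies at the centre of the arm's flange, where the gripper is bolted on; the fingertips stand 173 mm ahead of it and the grasp point (between the pads) lies 155 mm ahead of it; z points along the fingers, y is the line along which they close (so a half turn about z gives the same grasp; the last joint's range is limited). The gripper opens to 85 mm and grips with 20 to 120 N. Pads are 22 mm wide; open, the fingers measure 114 mm over their backs; the gripper's body (76 mm by 85 mm) begins 54 mm behind the grasp point. The pads swing forward as they close: fully open they stand 13 mm farther back than shut.
Start: joints at [-1.131, 0.332, -0.065, 1.46, 0.022, 1.35, -0.088], TCP at [0.279, 0.559, 0.405] pointing down, gripper open.
Joint ranges: [-2.6, 2.6], [-0.5, 2.12], [-1.47, 1.34], [0.16, 2.42], [-1.27, 4.41], [0.06, 2.06], [-2.6, 2.6]. Speed limits (rad/s): [2.22, 2.22, 2.79, 2.79, 3.14, 3.14, 3.14].

## Interface

Orientations are given as a unit quaternion [x, y, z, w].
In Python, from workcell import manip, viewer, finder gives the robot as it stands.
- The arm moves only by the tool arm_command, never from a script. Its argument "plan" is a list of rows, each an object with "dp": the shift along the tool's x, y, z in mm, a list of three; "spin": the turn about the tool's z in rad. A call has 1 to 5 rows; each row shifts and turns the commanded pose from where the row before left it, along the tool's axes as they then stand; what a row does not reach is not made up. A row lasts 1/10 s, in which the tool goes at most 50 mm and 8.59 degrees, less where a joint would pass 70% of its speed; a pose out of reach is approached as far as the arm can. A call is refused whole if a number of a shift passes 50 or a number of a turn 0.15, either way. A call with a gripper value outside its range is refused whole. "grip" is the closure, from -1 (fully open) to 1 (shut), set as the call begins (left out, the last holds). The fingers move at their own pace and stop on an object; "newtons" is the grip in N (left out, the last holds). Time passes only in rows, so rows that do not move let the fingers close. It gives the time, the measured TCP pose, the force, the opening and the grip force at its end, in the units of the state.
- manip.get_obs(): the state, without advancing time (a new reading comes with each control period).
- viewer.camera(name): name is "side" or "top"; returns the picture (384x512x3 uint8, blue, green, red); there is no depth.
- viewer.camera_params(name): a dict with "vertical_fov" (degrees; the focal length in pixels is half the picture's height over the tangent of half this angle, whatever the lens; pixels are square), "cx", "cy" (the principal point, pixels), "R" (3x3) and "t" (3): a world point X has camera coordinates R X + t. Camera axes: x right, y down, z forward; pixel columns grow to the right and rows downward; lengths in m; the calibration is good to about 2 mm. A picture is of the moment at which its call begins. camera_params takes no time and is no camera call.
- manip.hand_in(): hands the job in; it is judged then, once.
Trained networks look in the newest picture that a camera, given by its name, has taken for a name from the list of things; names that differ only in an ending like _2 or _b are one class to them, and where a whole thing is asked for, a point or a joint stands for the part that bears it (a point fixed in the world has none). Each returns a list of dicts, best first, with "score" (0 to 1); they miss things now and then, are a little off and sometimes report something else, mostly with a low value. They report only what shows in the picture. A call takes as long as a camera call.
- finder.find_in(camera, thing): "position" ([x, y, z] in m, in world coordinates, good to about 4 mm: the middle of the surface that is visible of it).
The state is a dict: "clock": time; "joint_pos": joint angles; "joint_velocities": joint speeds; "tau": joint torques, N m; "position": TCP position; "ee_rot": TCP orientation; "ft_force": force on the tool from outside, world axes, zero at the start; "torque": the same for the moment, N m; "grip_width": opening from 0.0 (shut) to 1.0 (fully open); "grasp_force": force on a finger pad.
Only numpy, scipy, OpenCV 4.12 (cv2) and the standard library are available. Lean on these libraries where they do the work, as an engineer would, in place of code of your own. Each camera call takes 0.05 s, during which the arm holds its last target. There are 200 camera calls.

## Working session

There is one attempt and no reset: what is moved stays moved. The work goes in short steps, Python scripts to look and compute and a tool call to move; the robot and the scene stay as the last step left them, time stands still between calls to the robot, and variables do not carry over. Pictures are saved under pics/ and viewed, at most 10 in all, crops included, and the job is handed in when it is done.

Besides the shell and the picture viewer there is one more tool, called after "Call:" as name([rows], argument=value, ...), one row to a line, values as JSON. arm_command: Moves the arm, as the interface text tells. Its arguments: {"type":"object","properties":{"plan":{"type":"array","items":{"type":"object","properties":{"dp":{"type":"array","items":{"type":"number"}},"spin":{"type":"number"}}}},"grip":{"type":"number"},"newtons":{"type":"number"}},"required":["plan"]}

```bash
mkdir -p pics; cat > h.py <<'E'
import numpy as np, cv2
from workcell import manip, viewer, finder
def cam(n):
    p=viewer.camera_params(n); f=192/np.tan(np.radians(p['vertical_fov'])/2)
    return f,p['cx'],p['cy'],np.array(p['R']),np.array(p['t'])
def proj(n,X):
    f,cx,cy,R,t=cam(n); c=np.atleast_2d(X)@R.T+t
    return np.c_[cx+f*c[:,0]/c[:,2],cy+f*c[:,1]/c[:,2]]
E
python3 - <<'E'
from h import *
for n in('side','top'):
    cv2.imwrite(f'pics/{n}0.png',viewer.camera(n))
    f,cx,cy,R,t=cam(n);print(n,f,cx,cy,(-R.T@t).round(3),R.round(2).tolist())
    for k in ['case','case_lid','lid_edge','case_flap','flap_edge','vial_0','vial_2']:
        print(k,[(np.round(d['position'],3).tolist(),round(d['score'],2)) for d in finder.find_in(n,k)[:3]])
o=manip.get_obs();print({k:np.round(v,3).tolist() for k,v in o.items()})
E
```

```text
side 425.8810293727265 256.48165875600927 190.14659457146283 [ 0.507 -1.001  0.758] [[0.99, -0.13, -0.01], [-0.08, -0.6, -0.79], [0.1, 0.79, -0.61]]
case [([0.506, 0.047, 0.109], 0.61)]
case_lid [([0.495, 0.067, 0.176], 0.56)]
lid_edge [([0.49, 0.066, 0.168], 0.87)]
case_flap [([0.528, -0.1, 0.115], 0.73)]
flap_edge [([0.524, -0.103, 0.113], 0.57)]
vial_0 [([0.496, 0.066, 0.167], 0.59)]
vial_2 [([0.496, 0.066, 0.167], 0.59)]
top 477.2659562357753 254.82191287878263 187.8183503641352 [ 0.489 -0.095  1.215] [[-0.02, -1.0, -0.01], [-1.0, 0.02, -0.1], [0.1, 0.01, -1.0]]
case [([0.508, 0.008, 0.029], 0.68), ([0.498, 0.071, 0.201], 0.62), ([0.526, -0.097, 0.153], 0.17)]
case_lid [([0.501, 0.073, 0.199], 0.58)]
lid_edge [([0.497, 0.072, 0.2], 0.72)]
case_flap [([0.527, -0.097, 0.151], 0.69)]
flap_edge [([0.525, -0.098, 0.15], 0.8)]
vial_0 [([0.521, -0.056, 0.063], 0.57), ([0.468, -0.064, 0.058], 0.49), ([0.574, -0.044, 0.061], 0.44)]
vial_2 [([0.521, -0.056, 0.063], 0.57), ([0.468, -0.064, 0.058], 0.49), ([0.574, -0.044, 0.061], 0.44)]
{'clock': 0.8, 'joint_pos': [-1.131, 0.332, -0.065, 1.46, 0.022, 1.35, -0.088], 'joint_velocities': [-0.0, 0.002, 0.0, -0.001, -0.001, 0.0, -0.001], 'tau': [-0.0, -62.519, 0.049, -39.182, 0.016, 0.002, 0.0], 'position': [0.279, 0.559, 0.405], 'ee_rot': [0.229, 0.973, 0.0, 0.0], 'ft_force': [0.352, 0.525, -0.278], 'torque': [0.083, -0.001, -0.023], 'grasp_force': 0.0, 'grip_width': 1.003}
```

View pics/side0.png

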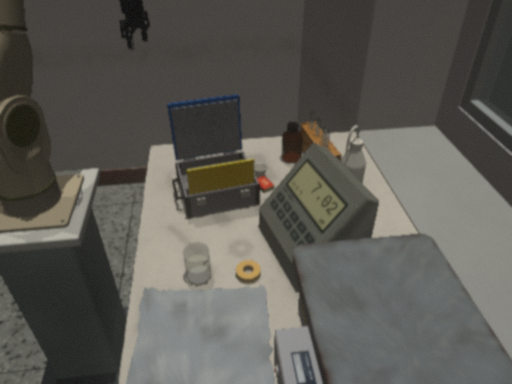

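View pics/top0.png

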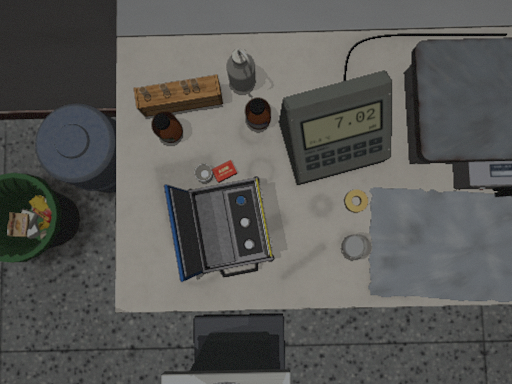

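```bash
python3 - <<'E'
import cv2
a=cv2.imread('pics/top0.png')[165:290,150:290]; b=cv2.imread('pics/side0.png')[85:225,160:270]
cv2.imwrite('pics/tc.png',cv2.resize(a,None,fx=4.8,fy=4.8,interpolation=cv2.INTER_CUBIC)); cv2.imwrite('pics/sc.png',cv2.resize(b,None,fx=4.2,fy=4.2,interpolation=cv2.INTER_CUBIC))
E
```

```text
(no output)
```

View pics/tc.png

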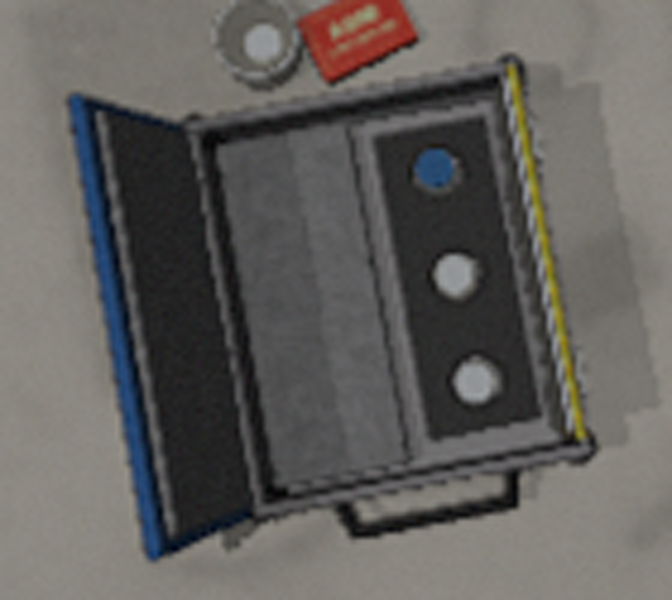

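View pics/sc.png

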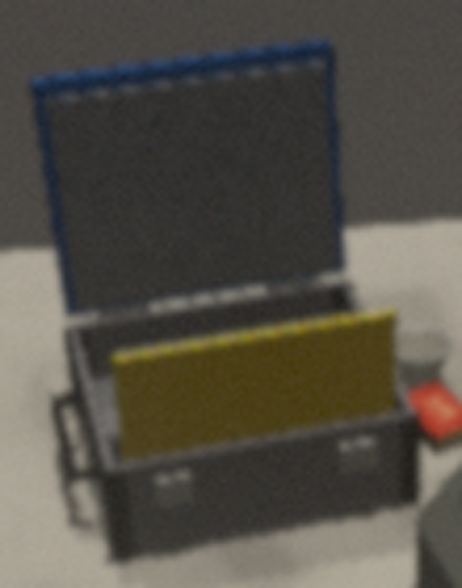

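```bash
cat >> h.py <<'E'
def hinge(lid,th,r,o,x):
    c,s=np.cos(th),np.sin(th)
    return np.array([x,.085-r*c+o*s,.076+r*s+o*c]) if lid else np.array([x,-.072+r*c-o*s,.064+r*s+o*c])
def W(p,X):
    c,s=np.cos(p[2]),np.sin(p[2]); X=np.atleast_2d(X)
    return np.c_[p[0]+c*X[:,0]-s*X[:,1],p[1]+s*X[:,0]+c*X[:,1],X[:,2]]
E
python3 - <<'E'
from h import *
from scipy.optimize import least_squares
def T(u,v):return 'top',150+u/4.8-.4,165+v/4.8-.4
def S(u,v):return 'side',160+u/4.2-.4,85+v/4.2-.4
L=lambda x,o=.008:(lambda p:hinge(1,p[3],.174,o,x)); F=lambda x,o=.004:(lambda p:hinge(0,p[4],.09,o,x)); C=lambda *a:(lambda p:np.array(a))
D=[(T(437,168),C(.055,-.034,.058)),(T(457,276),C(0,-.034,.058)),(T(477,382),C(-.055,-.034,.058)),
(T(70,97),L(.1)),(T(150,560),L(-.1)),(T(190,122),C(.1,.085,.076)),(T(263,517),C(-.1,.085,.076)),
(S(32,80),L(-.1)),(S(332,42),L(.1)),(S(113,358),F(-.088,.002)),(S(395,313),F(.088,.002)),(S(115,560),C(-.1,-.085,0)),(S(415,502),C(.1,-.085,0)),
(T(510,65),F(.088,.002)),(T(583,440),F(-.088,.002))]
def res(p): return np.array([proj(d[0][0],W(p,d[1](p)))[0]-d[0][1:] for d in D]).ravel()
r=least_squares(res,[.515,-.022,.187,1.7,1.6],loss='soft_l1');print(r.x.round(4));print(res(r.x).reshape(-1,2).round(1).tolist())
p=r.x;np.save('p.npy',p)
for th in (p[4],1.2,.6,0):print('flap',th,W(p,hinge(0,th,.09,.004,0)).round(3))
for th in (p[3],1.2,.6,0):print('lid',th,W(p,hinge(1,th,.174,.008,0)).round(3))
for k in ['matchbox','crucible','beaker_150','tape_roll','amber_bottle_0','amber_bottle_2']:
    print(k,[np.round(d['position'],3).tolist() for d in finder.find_in('top',k)[:2]])
E
```

```text
[ 0.5145 -0.0262  0.1619  1.6616  1.6248]
[[0.2, -0.2], [0.1, -0.4], [0.1, 0.0], [0.1, -0.8], [0.1, 0.5], [-0.8, -0.3], [-1.5, 0.3], [-1.2, -0.3], [-0.3, -0.9], [-1.0, 0.3], [-0.0, -0.5], [0.6, 1.3], [0.5, 1.1], [0.3, 0.0], [-0.1, -0.1]]
flap 1.6248458295480712 [[ 0.528 -0.106  0.154]]
flap 1.2 [[ 0.521 -0.069  0.149]]
flap 0.6 [[ 0.515 -0.026  0.118]]
flap 0 [[ 0.512 -0.008  0.068]]
lid 1.6616067257012102 [[0.497 0.081 0.249]]
lid 1.2 [[0.51  0.003 0.241]]
lid 0.6 [[ 0.523 -0.08   0.181]]
lid 0 [[ 0.529 -0.114  0.084]]
matchbox [[0.653, -0.004, 0.014]]
crucible [[0.648, 0.049, 0.024], [0.469, -0.061, 0.059]]
beaker_150 [[0.454, -0.329, 0.034]]
tape_roll [[0.566, -0.334, 0.017]]
amber_bottle_0 [[0.775, -0.096, 0.089], [0.749, 0.128, 0.089]]
amber_bottle_2 [[0.775, -0.096, 0.089], [0.749, 0.128, 0.089]]
```

Call:
arm_command([
  {"dp":[0,0,-15],"spin":-0.125},
  {"dp":[0,0,-15],"spin":-0.125},
  {"dp":[0,0,-15],"spin":-0.125},
  {"dp":[0,0,-15],"spin":-0.125},
  {"dp":[0,0,-15],"spin":-0.125},
], grip=1)

```text
clock: 1.6
position: [0.279, 0.5592, 0.4804]
ee_rot: [-0.084, 0.997, 0.0, 0.0]
ft_force: [-0.7, -0.6, -0.7]
grip_width: 0.141
grasp_force: 0.0
```

```bash
cat > st.py <<'E'
from h import *
from scipy.spatial.transform import Rotation as Ro
o=manip.get_obs();p=np.load('p.npy');R=Ro.from_quat(o['ee_rot']).as_matrix()
X=np.array(o['position']);tip=X+.173*R[:,2];c,s=np.cos(p[2]),np.sin(p[2]);d=tip-[p[0],p[1],0]
print('t',round(o['clock'],2),'tip case mm',np.round(1e3*np.array([c*d[0]+s*d[1],-s*d[0]+c*d[1],d[2]]),1),'xaxis deg',round(np.degrees(np.arctan2(R[1,0],R[0,0])),1),'z',R[:,2].round(3),'want',round(np.degrees(p[2])+180,1),'F',np.round(o['ft_force'],1),'w',round(o['grip_width'],2),'q',np.round(o['joint_pos'],2))
E
python3 st.py
```

```text
t 1.6 tip case mm [-138.1  615.8  307.4] xaxis deg -170.4 z [ 0.  0. -1.] want 189.3 F [-0.7 -0.6 -0.7] w 0.14 q [-1.07  0.31 -0.14  1.33  0.04  1.5   0.53]
```

Call:
arm_command([
  {"dp":[-7,-38,0]},
  {"dp":[-7,-38,0]},
  {"dp":[-7,-38,0]},
  {"dp":[-7,-38,0]},
  {"dp":[-7,-38,0]},
])

```text
invalid input at $.plan[0]: expected keys dp, spin
```

Call:
arm_command([
  {"dp":[-7,-38,0]},
  {"dp":[-7,-38,0]},
  {"dp":[-7,-38,0]},
  {"dp":[-7,-38,0]},
  {"dp":[-7,-38,0]},
])

```text
invalid input at $.plan[0]: expected keys dp, spin
```

```bash
python3 st.py
```

```text
t 1.6 tip case mm [-138.1  615.8  307.4] xaxis deg -170.4 z [ 0.  0. -1.] want 189.3 F [-0.7 -0.6 -0.7] w 0.14 q [-1.07  0.31 -0.14  1.33  0.04  1.5   0.53]
```

Call:
arm_command([
  {"dp":[-7,-38,0],"spin":0},
  {"dp":[-7,-38,0],"spin":0},
  {"dp":[-7,-38,0],"spin":0},
  {"dp":[-7,-38,0],"spin":0},
  {"dp":[-7,-38,0],"spin":0},
])

```text
clock: 2.1
position: [0.3446, 0.3758, 0.4799]
ee_rot: [-0.081, 0.997, 0.0, 0.0]
ft_force: [0.5, 0.1, 0.2]
grip_width: -0.004
grasp_force: 0.0
```

Call:
arm_command([
  {"dp":[-7,-38,0],"spin":0},
  {"dp":[-7,-38,0],"spin":0},
  {"dp":[-7,-38,0],"spin":0},
  {"dp":[-7,-38,0],"spin":0},
  {"dp":[-7,-38,0],"spin":0},
])

```text
clock: 2.6
position: [0.4097, 0.1939, 0.4799]
ee_rot: [-0.081, 0.997, 0.0, 0.0]
ft_force: [1.4, 0.0, 0.4]
grip_width: -0.004
grasp_force: 0.0
```

```bash
python3 st.py
```

```text
t 2.6 tip case mm [-67.9 234.2 306.9] xaxis deg -170.7 z [ 0.     0.001 -1.   ] want 189.3 F [1.4 0.  0.4] w -0.0 q [-0.68 -0.09  0.13  1.77  0.01  1.46  1.18]
```

Good tracking. Continue to case (0, −145), then down to tip z 133.

Call:
arm_command([
  {"dp":[-7,-38,0],"spin":0},
  {"dp":[-7,-38,0],"spin":0},
  {"dp":[-7,-38,0],"spin":0},
  {"dp":[-7,-38,0],"spin":0},
  {"dp":[-7,-38,0],"spin":0},
])

```text
clock: 3.1
position: [0.4748, 0.012, 0.48]
ee_rot: [-0.081, 0.997, 0.0, 0.0]
ft_force: [0.3, 0.7, 0.2]
grip_width: -0.001
grasp_force: 0.0
```

Call:
arm_command([
  {"dp":[-7,-38,0],"spin":0},
  {"dp":[-7,-38,0],"spin":0},
  {"dp":[-7,-38,0],"spin":0},
  {"dp":[-7,-38,0],"spin":0},
  {"dp":[-5,-36,0],"spin":0},
])

```text
clock: 3.6
position: [0.5379, -0.168, 0.4799]
ee_rot: [-0.081, 0.997, -0.0, 0.0]
ft_force: [1.2, 0.3, 0.2]
grip_width: -0.0
grasp_force: 0.0
```

Call:
arm_command([
  {"dp":[0,0,35],"spin":0},
  {"dp":[0,0,35],"spin":0},
  {"dp":[0,0,35],"spin":0},
  {"dp":[0,0,35],"spin":0},
  {"dp":[0,0,34],"spin":0},
])

```text
clock: 4.1
position: [0.5375, -0.1664, 0.3044]
ee_rot: [-0.081, 0.997, 0.0, 0.0]
ft_force: [0.4, -0.6, -0.0]
grip_width: 0.004
grasp_force: 0.0
```

```bash
python3 st.py; python3 - <<'E'
from h import *
a=viewer.camera('side');cv2.imwrite('pics/s1.png',cv2.resize(a[60:240,140:320],None,fx=3.3,fy=3.3))
E
```

```text
t 4.1 tip case mm [ 1.000e-01 -1.421e+02  1.314e+02] xaxis deg -170.7 z [ 0.  0. -1.] want 189.3 F [ 0.4 -0.6 -0. ] w 0.0 q [-0.25  0.3   0.55  1.78 -0.17  1.11  2.09]
```

View pics/s1.png

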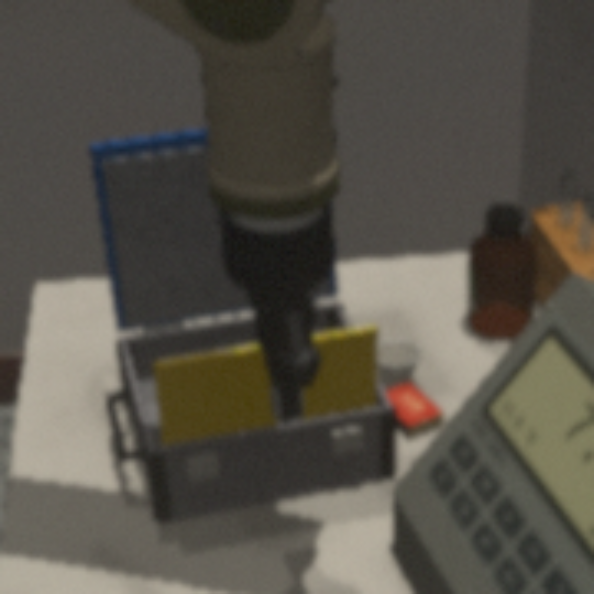

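Call:
arm_command([
  {"dp":[0,12,0],"spin":0},
  {"dp":[0,12,0],"spin":0},
  {"dp":[0,10,0],"spin":0},
  {"dp":[0,10,0],"spin":0},
  {"dp":[0,8,0],"spin":0},
])

```text
clock: 4.65
position: [0.5294, -0.114, 0.3067]
ee_rot: [-0.081, 0.997, 0.0, 0.001]
ft_force: [0.1, -0.3, 0.7]
grip_width: 0.001
grasp_force: 0.5
```

Call:
arm_command([
  {"dp":[0,7,0],"spin":0},
  {"dp":[0,7,0],"spin":0},
  {"dp":[0,6.5,1.5],"spin":0},
  {"dp":[0,6.5,1.5],"spin":0},
])

```text
clock: 5.05
position: [0.5248, -0.0882, 0.3026]
ee_rot: [-0.081, 0.997, 0.0, 0.0]
ft_force: [0.1, -0.3, 0.9]
grip_width: 0.003
grasp_force: 0.4
```

```bash
python3 st.py; python3 - <<'E'
from h import *
a=viewer.camera('top');cv2.imwrite('pics/t1.png',cv2.resize(a[150:300,140:310],None,fx=4,fy=4));a=viewer.camera('side');cv2.imwrite('pics/s2.png',cv2.resize(a[60:240,140:320],None,fx=3.3,fy=3.3))
for n in ('top','side'):
  print([np.round(d['position'],3).tolist() for d in finder.find_in(n,'flap_edge')[:2]])
E
```

```text
t 5.05 tip case mm [  0.2 -62.8 129.6] xaxis deg -170.7 z [ 0.  0. -1.] want 189.3 F [ 0.1 -0.3  0.9] w 0.0 q [-0.38  0.22  0.52  1.86 -0.12  1.09  1.92]
[[0.452, -0.331, 0.034]]
[[0.519, -0.084, 0.106]]
```

View pics/s2.png

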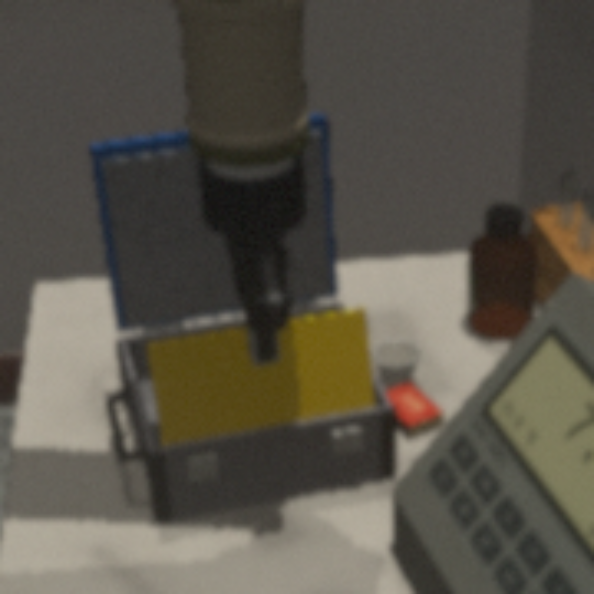

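Call:
arm_command([
  {"dp":[0,6,3],"spin":0},
  {"dp":[0,6,3.5],"spin":0},
  {"dp":[0,5.5,4],"spin":0},
  {"dp":[0,5.5,4],"spin":0},
])

```text
clock: 5.65
position: [0.521, -0.0652, 0.2878]
ee_rot: [-0.081, 0.997, 0.0, -0.0]
ft_force: [0.9, 0.0, 1.2]
grip_width: -0.005
grasp_force: 0.5
```

Call:
arm_command([
  {"dp":[0,5,5],"spin":0},
  {"dp":[0,4.5,5],"spin":0},
  {"dp":[0,4,5.5],"spin":0},
  {"dp":[0,3,6],"spin":0},
])

```text
clock: 6.05
position: [0.5184, -0.0491, 0.2662]
ee_rot: [-0.081, 0.997, 0.0, -0.0]
ft_force: [0.6, -0.3, 1.0]
grip_width: 0.001
grasp_force: 0.5
```

Call:
arm_command([
  {"dp":[0,2,4],"spin":0},
  {"dp":[0,1,4],"spin":0},
  {"dp":[0,1,4],"spin":0},
  {"dp":[0,1,4],"spin":0},
  {"dp":[0,0,4],"spin":0},
])

```text
clock: 6.55
position: [0.5177, -0.0445, 0.2464]
ee_rot: [-0.081, 0.997, 0.0, 0.0]
ft_force: [-0.6, 0.4, 1.4]
grip_width: 0.001
grasp_force: 0.4
```

```bash
python3 st.py
```

```text
t 6.55 tip case mm [  0.2 -18.6  73.4] xaxis deg -170.7 z [ 0.  0. -1.] want 189.3 F [-0.6  0.4  1.4] w 0.0 q [-0.42  0.27  0.48  1.94 -0.15  0.97  1.86]
```

Call:
arm_command([
  {"dp":[0,0,2],"spin":0},
  {"dp":[0,0,2],"spin":0},
  {"dp":[0,0,1.5],"spin":0},
  {"dp":[0,0,1],"spin":0},
  {"dp":[0,0,0],"spin":0},
])

```text
clock: 7.05
position: [0.5178, -0.0448, 0.2413]
ee_rot: [-0.081, 0.997, 0.0, 0.0]
ft_force: [-7.9, 1.0, 16.5]
grip_width: 0.006
grasp_force: 8.1
```

```bash
python3 st.py
```

```text
t 7.05 tip case mm [  0.2 -18.8  68.3] xaxis deg -170.7 z [-0.     0.001 -1.   ] want 189.3 F [-7.9  1.  16.5] w 0.01 q [-0.42  0.28  0.48  1.94 -0.15  0.96  1.86]
```

Call:
arm_command([
  {"dp":[0,0,-10],"spin":0},
  {"dp":[0,0,-20],"spin":0},
  {"dp":[0,0,-30],"spin":0},
  {"dp":[0,0,-30],"spin":0},
  {"dp":[0,0,-30],"spin":0},
])

```text
clock: 7.55
position: [0.5175, -0.0449, 0.3617]
ee_rot: [-0.081, 0.997, -0.0, 0.0]
ft_force: [1.7, -0.1, -0.4]
grip_width: 0.0
grasp_force: 0.0
```

Call:
arm_command([
  {"dp":[0,0,-30],"spin":0},
  {"dp":[0,0,-30],"spin":0},
  {"dp":[0,0,-30],"spin":0},
  {"dp":[0,0,-25],"spin":0},
  {"dp":[0,0,0],"spin":0},
])

```text
clock: 8.05
position: [0.518, -0.0452, 0.4789]
ee_rot: [-0.081, 0.997, 0.0, 0.003]
ft_force: [0.4, 0.1, 0.3]
grip_width: 0.003
grasp_force: 0.0
```

```bash
python3 st.py; python3 - <<'E'
from h import *
a=viewer.camera('side');cv2.imwrite('pics/s3.png',cv2.resize(a[60:240,140:320],None,fx=3.3,fy=3.3))
E
```

```text
t 8.05 tip case mm [  1.3 -19.3 305.9] xaxis deg -170.7 z [ 0.006  0.001 -1.   ] want 189.3 F [0.4 0.1 0.3] w 0.0 q [-0.48  0.05  0.5   1.64 -0.03  1.45  1.76]
```

View pics/s3.png

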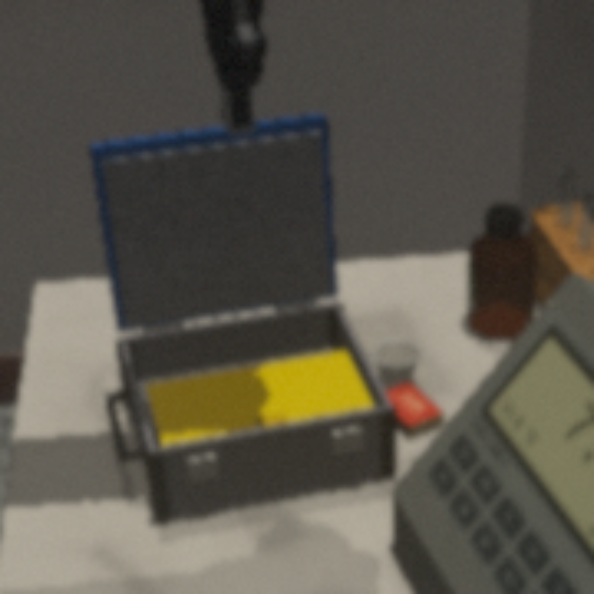

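The flap lies flat at (265,395), below the rim, and the lid is unchanged with its edge at (90–330, 115–150). Next I go behind the lid.

Call:
arm_command([
  {"dp":[0,37,0],"spin":0},
  {"dp":[0,37,0],"spin":0},
  {"dp":[0,37,0],"spin":0},
  {"dp":[0,37,0],"spin":0},
  {"dp":[0,37,0],"spin":0},
])

```text
clock: 8.6
position: [0.4872, 0.1392, 0.4742]
ee_rot: [-0.081, 0.997, -0.0, -0.001]
ft_force: [0.8, 0.8, 0.6]
grip_width: -0.0
grasp_force: 0.0
```

Call:
arm_command([
  {"dp":[0,0,20],"spin":0},
  {"dp":[0,0,20],"spin":0},
  {"dp":[0,0,20],"spin":0},
  {"dp":[0,0,20],"spin":0},
  {"dp":[0,0,0],"spin":0},
])

```text
clock: 9.1
position: [0.4869, 0.1376, 0.3919]
ee_rot: [-0.081, 0.997, -0.001, -0.003]
ft_force: [0.4, -0.6, -0.0]
grip_width: -0.002
grasp_force: 0.0
```

```bash
python3 st.py; python3 -c "
import numpy as np
from h import hinge
for t in np.arange(1.7,-.01,-.1):
    a=hinge(1,t,.15,.008,0)*1e3; print(round(t,1),round(a[1]+12,1),round(a[2],1))"
```

```text
t 9.1 tip case mm [ -1.8 165.9 218.9] xaxis deg -170.7 z [-0.005 -0.003 -1.   ] want 189.3 F [ 0.4 -0.6 -0. ] w -0.0 q [-0.67  0.07  0.32  1.8  -0.02  1.28  1.39]
1.7 124.3 223.7
1.6 109.4 225.7
1.5 94.4 226.2
1.4 79.4 225.2
1.3 64.6 222.7
1.2 50.1 218.7
1.1 36.1 213.3
1.0 22.7 206.5
0.9 10.0 198.5
0.8 -1.8 189.2
0.7 -12.6 178.8
0.6 -22.3 167.3
0.5 -30.8 154.9
0.4 -38.0 141.8
0.3 -43.9 128.0
0.2 -48.4 113.6
0.1 -51.5 98.9
-0.0 -53.0 84.0
```

Call:
arm_command([
  {"dp":[0,-9,0],"spin":0},
  {"dp":[0,-9,0],"spin":0},
  {"dp":[0,-8,0],"spin":0},
  {"dp":[0,-7.5,0],"spin":0},
  {"dp":[0,-7.5,0],"spin":0},
])

```text
clock: 9.6
position: [0.4946, 0.0967, 0.3957]
ee_rot: [-0.081, 0.997, 0.0, 0.0]
ft_force: [-0.4, 2.9, 2.0]
grip_width: 0.001
grasp_force: 1.4
```

Call:
arm_command([
  {"dp":[0,-7.5,0],"spin":0},
  {"dp":[0,-7.5,0],"spin":0},
  {"dp":[0,-7.5,0],"spin":0},
  {"dp":[0,-7.5,0],"spin":0},
  {"dp":[0,-7.5,0],"spin":0},
])

```text
clock: 10.1
position: [0.5006, 0.06, 0.395]
ee_rot: [-0.081, 0.997, 0.0, -0.0]
ft_force: [0.6, 3.7, -1.1]
grip_width: -0.001
grasp_force: 1.2
```

```bash
python3 st.py; python3 - <<'E'
from h import *
a=viewer.camera('side');cv2.imwrite('pics/s4.png',cv2.resize(a[30:240,120:330],None,fx=2.8,fy=2.8))
E
```

```text
t 10.1 tip case mm [1.00e-01 8.73e+01 2.22e+02] xaxis deg -170.7 z [-0.  0. -1.] want 189.3 F [ 0.6  3.7 -1.1] w -0.0 q [-0.58  0.06  0.39  1.81 -0.02  1.28  1.55]
```

View pics/s4.png

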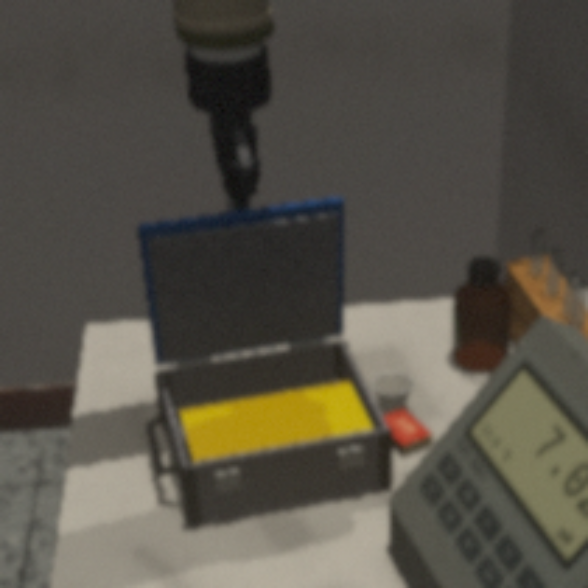

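Call:
arm_command([
  {"dp":[0,-7.5,0.3],"spin":0},
  {"dp":[0,-7.5,0.3],"spin":0},
  {"dp":[0,-7.5,0.4],"spin":0},
  {"dp":[0,-7.3,1.5],"spin":0},
  {"dp":[0,-7.3,1.5],"spin":0},
])

```text
clock: 10.65
position: [0.5065, 0.0232, 0.391]
ee_rot: [-0.081, 0.997, 0.0, -0.0]
ft_force: [-0.3, 1.9, -0.6]
grip_width: -0.001
grasp_force: 1.0
```

Call:
arm_command([
  {"dp":[0,-7,2.7],"spin":0},
  {"dp":[0,-7,2.7],"spin":0},
  {"dp":[0,-6.7,3.4],"spin":0},
  {"dp":[0,-6.7,3.4],"spin":0},
])

```text
clock: 11.05
position: [0.511, -0.0039, 0.3788]
ee_rot: [-0.081, 0.997, -0.0, 0.0]
ft_force: [-1.0, 2.1, 0.4]
grip_width: -0.004
grasp_force: 1.0
```

Call:
arm_command([
  {"dp":[0,-6.4,4],"spin":0},
  {"dp":[0,-6.4,4],"spin":0},
  {"dp":[0,-5.9,4.7],"spin":0},
  {"dp":[0,-5.9,4.7],"spin":0},
])

```text
clock: 11.45
position: [0.515, -0.028, 0.3613]
ee_rot: [-0.081, 0.997, -0.0, 0.0]
ft_force: [0.3, 1.0, 1.9]
grip_width: -0.004
grasp_force: 1.0
```

```bash
python3 st.py
```

```text
t 11.45 tip case mm [  0.3  -1.9 188.3] xaxis deg -170.7 z [ 0. -0. -1.] want 189.3 F [0.3 1.  1.9] w -0.0 q [-0.47  0.12  0.47  1.83 -0.06  1.21  1.75]
```

On the arc and in contact. Continuing, and slowing towards the end.

Call:
arm_command([
  {"dp":[0,-5.4,5.2],"spin":0},
  {"dp":[0,-5.4,5.2],"spin":0},
  {"dp":[0,-4.9,5.8],"spin":0},
  {"dp":[0,-4.9,5.8],"spin":0},
])

```text
clock: 11.85
position: [0.5183, -0.0482, 0.3391]
ee_rot: [-0.081, 0.997, 0.0, 0.0]
ft_force: [0.9, 1.1, 1.2]
grip_width: -0.0
grasp_force: 0.9
```

Call:
arm_command([
  {"dp":[0,-4.3,6.2],"spin":0},
  {"dp":[0,-4.3,6.2],"spin":0},
  {"dp":[0,-3.6,6.4],"spin":0},
  {"dp":[0,-3.6,6.4],"spin":0},
])

```text
clock: 12.25
position: [0.5208, -0.0636, 0.3138]
ee_rot: [-0.081, 0.997, 0.0, 0.0]
ft_force: [1.1, 0.9, 0.8]
grip_width: -0.001
grasp_force: 0.8
```

Call:
arm_command([
  {"dp":[0,-2,4.5],"spin":0},
  {"dp":[0,-2,4.5],"spin":0},
  {"dp":[0,-2,4.5],"spin":0},
  {"dp":[0,-1.5,4.5],"spin":0},
  {"dp":[0,-1.5,4.5],"spin":0},
])

```text
clock: 12.75
position: [0.5222, -0.0723, 0.2915]
ee_rot: [-0.081, 0.997, 0.0, -0.0]
ft_force: [-0.5, 1.5, 1.3]
grip_width: -0.001
grasp_force: 0.7
```

Call:
arm_command([
  {"dp":[0,-1,4],"spin":0},
  {"dp":[0,-1,4],"spin":0},
  {"dp":[0,-1,4],"spin":0},
  {"dp":[0,-1,3],"spin":0},
  {"dp":[0,-1,3],"spin":0},
])

```text
clock: 13.25
position: [0.523, -0.0771, 0.2736]
ee_rot: [-0.081, 0.997, 0.0, -0.0]
ft_force: [0.9, 2.3, 0.3]
grip_width: -0.001
grasp_force: 0.7
```

```bash
python3 st.py
```

```text
t 13.25 tip case mm [ 1.000e-01 -5.160e+01  1.006e+02] xaxis deg -170.7 z [-0.  0. -1.] want 189.3 F [0.9 2.3 0.3] w -0.0 q [-0.38  0.25  0.5   1.89 -0.14  1.03  1.91]
```

Tip at z = 100.6; 16.6 mm to go, slowly.

Call:
arm_command([
  {"dp":[0,-0.5,2],"spin":0},
  {"dp":[0,-0.5,2],"spin":0},
  {"dp":[0,0,2],"spin":0},
  {"dp":[0,0,2],"spin":0},
  {"dp":[0,0,2],"spin":0},
])

```text
clock: 13.75
position: [0.5232, -0.0785, 0.2638]
ee_rot: [-0.081, 0.997, -0.0, 0.0]
ft_force: [0.7, -0.6, 1.2]
grip_width: 0.002
grasp_force: 0.7
```

Call:
arm_command([
  {"dp":[0,0,1.5],"spin":0},
  {"dp":[0,0,1.5],"spin":0},
  {"dp":[0,0,1.2],"spin":0},
  {"dp":[0,0,1.2],"spin":0},
  {"dp":[0,0,1],"spin":0},
])

```text
clock: 14.25
position: [0.5232, -0.0782, 0.2575]
ee_rot: [-0.081, 0.997, 0.0, 0.0]
ft_force: [-2.5, -0.8, 11.1]
grip_width: 0.001
grasp_force: 5.5
```

Call:
arm_command([
  {"dp":[0,0,0.7],"spin":0},
  {"dp":[0,0,0.7],"spin":0},
  {"dp":[0,0,0],"spin":0},
])

```text
clock: 14.55
position: [0.5233, -0.0784, 0.2573]
ee_rot: [-0.081, 0.997, 0.0, 0.0]
ft_force: [-7.0, 0.0, 18.1]
grip_width: 0.002
grasp_force: 9.0
```

```bash
python3 st.py
```

```text
t 14.55 tip case mm [  0.2 -52.8  84.3] xaxis deg -170.7 z [ 0.     0.001 -1.   ] want 189.3 F [-7.   0.  18.1] w 0.0 q [-0.37  0.28  0.49  1.91 -0.16  1.    1.93]
```

Firm stop at z = 84.3, so the lid is shut. I retreat and check.

Call:
arm_command([
  {"dp":[0,0,-5],"spin":0},
  {"dp":[0,0,-15],"spin":0},
  {"dp":[0,0,-30],"spin":0},
  {"dp":[0,0,-30],"spin":0},
  {"dp":[0,0,-30],"spin":0},
])

```text
clock: 15.05
position: [0.5229, -0.078, 0.3671]
ee_rot: [-0.081, 0.997, 0.0, -0.0]
ft_force: [0.0, -0.8, -0.3]
grip_width: 0.002
grasp_force: 0.0
```

Call:
arm_command([
  {"dp":[0,0,-30],"spin":0},
  {"dp":[0,0,-30],"spin":0},
  {"dp":[0,0,-20],"spin":0},
  {"dp":[0,0,0],"spin":0},
  {"dp":[0,0,0],"spin":0},
])

```text
clock: 15.55
position: [0.5231, -0.078, 0.4457]
ee_rot: [-0.081, 0.997, 0.0, -0.0]
ft_force: [-0.0, -0.4, -0.3]
grip_width: 0.0
grasp_force: 0.0
```

```bash
python3 st.py; python3 - <<'E'
from h import *
a=viewer.camera('side');cv2.imwrite('pics/s5.png',cv2.resize(a[60:240,140:320],None,fx=3.3,fy=3.3))
E
```

```text
t 15.55 tip case mm [ 1.000e-01 -5.240e+01  2.727e+02] xaxis deg -170.7 z [-0.  0. -1.] want 189.3 F [-0.  -0.4 -0.3] w 0.0 q [-0.42  0.09  0.52  1.68 -0.05  1.39  1.84]
```

View pics/s5.png

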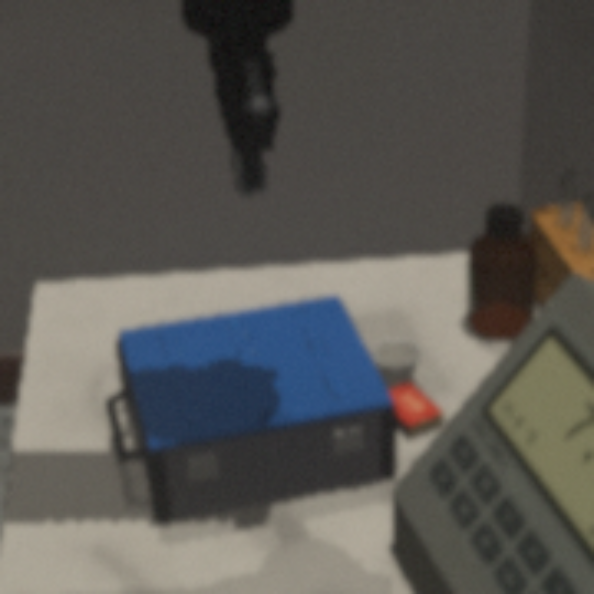

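The lid lies flat and shut, with its front edge along (150–390, 400–450). The gripper is clear and the bystanders are in place.

```bash
python3 -c "
from workcell import manip
print(manip.hand_in())"
```

```text
the job is handed in; nothing more can be done
None
```

The flap was folded fully down first, then the lid was swung slowly shut over it using finger pushes on the outer faces only, and the job was handed in at about 15.6 s; the last picture shows the lid flat and the visible bystanders in place, but I have no verdict back.

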